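Check the hoist gear against the master gear

ROBOT

A 6-joint arm with a two-finger parallel gripper is mounted at the origin on the work surface. World frame = base frame: x ahead of the robot, y to its left, z up, the work surface at z = 0. Lengths are in m, angles in rad, forces in N, time in s.
With the tool pointing down it reaches from about 0.35 to 0.775 m from the base axis. Payload 5.5 kg.
Tool frame: the origin (TCP) lies at the very end of the fingers, on their centre line; the grasp point (between the pads) lies env.hold_point_z behind it (env.hold_point_z is the distance from the TCP to the grasp point, in m); z points along the fingers, y is the line along which they close (so a half turn about z gives the same grasp; the last joint's range is limited). The gripper opens to 85 mm and grips with 20 to 120 N. Pads are 22 mm wide; open, the fingers measure 114 mm over their backs; the gripper's body (76 mm by 85 mm) begins 54 mm behind the grasp point. The pads swing forward as they close: fully open they stand 13 mm farther back than shut.
Start: joints at [-0.14, 0.313, 0.046, 1.304, 0, 1.431], TCP at [0.575, -0, 0.231] pointing down, gripper open.
Joint ranges: [-2.76, 2.76], [-0.86, 1.69], [-1.03, 1.26], [-2.2, 2.34], [-1.47, 1.5], [-3.14, 3.14]. Speed limits (rad/s): [2.57, 2.57, 3.14, 3.14, 3.14, 3.14].

INTERFACE

Orientations are given as a unit quaternion [w, x, y, z].
In Python, from workcell import env gives the robot as it stands.
- The arm moves only by the tool carry_out, never from a script. Its argument "steps" is a list of rows, each a list of 3 entries, a list of its own where there are three numbers: the turn, a rotation vector about the tool's x, y, z in degrees, then the shift along the tool's x, y, z in cm, then the closure in counts, from 0 (fully open) to 255 (shut). A call has exactly 8 rows; each row is the pose to reach, as a shift and turn from the pose commanded when the call began, along the tool's axes at that moment; what a row does not reach only later rows make up. A row lasts 1/8 s, in which the tool goes at most 62.5 mm and 10.7 degrees, less where a joint would pass 70% of its speed; a pose out of reach is approached as far as the arm can. A call with a gripper value outside its range is refused whole. The fingers move at their own pace and stop on an object; "force" is the grip in N (left out, the last holds). Time passes only in rows, so rows that repeat a pose let the fingers close, or fill a call up. It gives the time, the measured TCP pose, the force, the opening and the grip force at its end, in the units of the state.
- env.get_state(): the state, without advancing time (a new reading comes with each control period).
- env.read_camera(name): name is "scene" or "side" or "wrist"; returns (picture, depth): 384x512x3 uint8, red, green, blue; 384x512 float32, m along the optical axis (not along the pixel's ray), 0 where there is no reading.
- env.get_calibration(name): a dict with "fx", "fy", "cx", "cy" (pixels), "D" ([k1, k2, p1, p2, k3] as OpenCV has them; the pictures are not rectified), "origin" and "orientation" of the camera in the world. Camera axes: x right, y up, looking along -z (the intrinsics and any distortion apply to the point x, -y, -z); pixel columns grow to the right and rows downward; lengths in m; the calibration is good to about 2 mm. A picture is of the moment at which its call begins: read the wrist's pose just before it. get_calibration takes no time and is no camera call; for the wrist camera it gives the pose at the moment of the call.
- env.hand_in(): hands the job in; it is judged then, once.
The state is a dict: "clock": time; "joint_pos": joint angles; "qvel": joint speeds; "tau": joint torques, N m; "tcp_pos": TCP position; "orientation": TCP orientation; "wrist_force": force on the tool from outside, world axes, zero at the start; "ft_torque": the same for the moment, N m; "finger_gap": finger opening in m; "grip_force": force on a finger pad.
Only numpy, scipy, OpenCV 4.12 (cv2) and the standard library are available. Lean on these libraries where they do the work, as an engineer would, in place of code of your own. Each camera call takes 0.05 s, during which the arm holds its last target. There are 200 camera calls.

TASK

Three loose hub gears from the studio's stone hoist lie on the bench, with ten, thirteen and sixteen teeth. Set the thirteen-tooth gear (the middle size, same tooth count as the tester's dark master gear) hub up on the post of the tester's carriage, sitting right down on the carriage. Then slide the carriage by its black knob towards the master gear until the teeth are fully in mesh, and leave it there.

Things in the scene. Friction and masses are not known exactly. Their poses are not given: they have to be found in the camera images.
- gear13: Loose 13-tooth steel spur gear, 0.5 kg: toothed disc 75 mm over the tips, 16 mm thick; on it a round hub 36 mm across, its top 50 mm above the underside; a 24 mm hole right through. Origin: centre of underside, z up through the hub. Lies hub up, any yaw. The unwanted ten-tooth (60 mm over the tips) and sixteen-tooth (90 mm) gears near it have the same hub.
- carriage: Sliding aluminium plate 135 x 84 mm, top 32 mm above the bench. Origin: on its top face, on the axis of its steel post (19 mm thick, 42 mm tall, top 12 mm tapered to 6 mm). Level +x = slide direction, towards the master. About 3 N of friction, stays where left. Starts 100 to 120 mm from the master (axis to axis), can go in to 45 mm.
- knob (a point): Centre of the top of the carriage's round black knob, by which it is held or pushed: 85 mm behind the post (carriage x = -85 mm), head 24 mm across and 20 mm tall on a 20 mm stem, its top 46 mm above the carriage plate (78 mm above the bench).
- master: Dark steel 13-tooth master gear, 75 mm over the tips, 16 mm thick, cap rising 9 mm above it. Turns freely on a fixed upright spindle, so a gear pushed against its oiled teeth finds the gaps by itself. Origin: centre of underside, level with the carriage top. Tips first touch at 75 mm between axes; fully in mesh, the gears stop each other at about 64 mm.
Mind the look-alikes: they are no part of the job. What is shaped like the gear13 but orange or red is not meant.

How it is judged:
By the outcome, as a careful person would: the job done as asked, in the order asked, and still so for the second after the job is handed in, with the robot touching nothing.
It also fails if it takes over 45 s, if anything falls off the work surface, if the arm or the gripper's body presses on something with over 40 N, if the wrist force passes 120 N, or if a joint passes its speed limit or range.

## Working session

There is one attempt and no reset: what is moved stays moved. The work goes in short steps, Python scripts to look and compute and a tool call to move; the robot and the scene stay as the last step left them, time stands still between calls to the robot, and variables do not carry over. Pictures are saved under pics/ and viewed, at most 10 in all, crops included, and the job is handed in when it is done.

Besides the shell and the picture viewer there is one more tool, called as name(argument=value, ...) on one line, values as JSON. carry_out: Moves the arm, as the interface text tells. Its arguments: {"type":"object","properties":{"steps":{"type":"array","items":{"type":"array"}},"force":{"type":"number"}},"required":["steps"]}

```bash
mkdir -p pics
cat > h.py <<'E'
import numpy as np, cv2
from workcell import env
from scipy.spatial.transform import Rotation as R
def rot(q): return R.from_quat([q[1],q[2],q[3],q[0]]).as_matrix()
def look(n,f):
    c=env.get_calibration(n); p,d=env.read_camera(n)
    cv2.imwrite(f'pics/{f}.png',p[:,:,::-1]); np.savez(f'{f}.npz',p=p,d=d,**{k:np.array(v) for k,v in c.items()})
def load(f): return np.load(f+'.npz')
def rays(c,uv):
    K=np.array([[c['fx'],0,c['cx']],[0,c['fy'],c['cy']],[0,0,1]],float)
    x=cv2.undistortPoints(np.array(uv,float).reshape(-1,1,2),K,np.array(c['D'],float)).reshape(-1,2)
    return np.c_[x[:,0],-x[:,1],-np.ones(len(x))]@rot(c['orientation']).T
def onplane(c,uv,z):
    r=rays(c,uv); o=np.array(c['origin']); return o+r*((z-o[2])/r[:,2])[:,None]
def cloud(c):
    d=c['d']; v,u=np.nonzero(d>0); return np.array(c['origin'])+rays(c,np.c_[u,v])*d[v,u][:,None],u,v
E
python3 - <<'E'
from h import *
look('scene','scene0');look('side','side0');look('wrist','wrist0')
s=env.get_state();print(s, env.hold_point_z)
for n in('scene','side','wrist'):print(env.get_calibration(n))
a=[cv2.imread(f'pics/{n}0.png') for n in('scene','side')]
cv2.imwrite('pics/two.png',np.vstack(a)[:, :])
E
```

```text
{'clock': 0.15, 'joint_pos': array([-1.39595823e-01,  3.13857148e-01,  4.52487725e-02,  1.30362706e+00,
        2.59981337e-06,  1.43119482e+00]), 'qvel': array([ 8.35844135e-04, -3.20550611e-03,  3.80938978e-03,  2.25552226e-03,
       -2.78942642e-04, -6.91057930e-05]), 'tau': array([ 1.76330479e-03, -4.81067133e+01,  2.98815805e+01,  1.39078675e-02,
       -1.10673584e-04, -5.56924022e-05]), 'tcp_pos': array([5.74610091e-01, 4.83471794e-05, 2.30600699e-01]), 'orientation': array([-5.75430705e-04,  7.07104590e-01,  7.07108607e-01, -4.32015414e-04]), 'wrist_force': array([ 0.31135776,  0.45870513, -0.54794543]), 'ft_torque': array([ 0.00974027,  0.04769303, -0.02547065]), 'grip_force': 0.0, 'finger_gap': 0.0853821835564328} 0.0187
{'fx': 364.52844606578014, 'fy': 364.52844606578014, 'cx': 252.26665712785166, 'cy': 195.51109694340977, 'D': array([-0.09074592,  0.        ,  0.        ,  0.        ,  0.        ]), 'origin': array([1.17204159, 0.44486463, 0.57446245]), 'orientation': array([0.38439347, 0.20362135, 0.42243504, 0.79519095])}
{'fx': 432.66800869234686, 'fy': 432.66800869234686, 'cx': 259.6212114008701, 'cy': 188.8730570890899, 'D': array([-0.10403356,  0.        ,  0.        ,  0.        ,  0.        ]), 'origin': array([0.32007588, 0.59854293, 0.75622643]), 'orientation': array([-0.19361555, -0.06921906,  0.37987968,  0.90189421])}
{'fx': 322.8642808735759, 'fy': 322.8642808735759, 'cx': 249.33171462154343, 'cy': 192.09047419024327, 'D': array([-0.06758162,  0.        ,  0.        ,  0.        ,  0.        ]), 'origin': array([0.57472241, 0.06548358, 0.3744646 ]), 'orientation': array([ 9.91172775e-01, -1.32571478e-01,  1.10807167e-03, -3.25101975e-04])}
```

View pics/scene0.png

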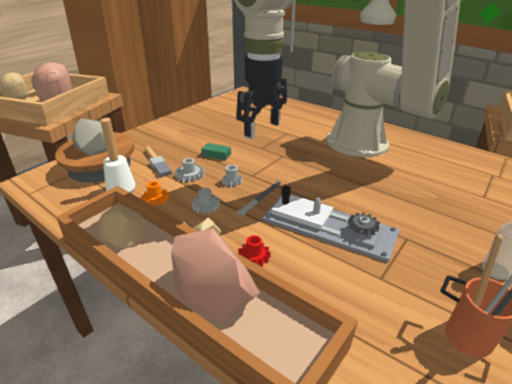

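View pics/wrist0.png

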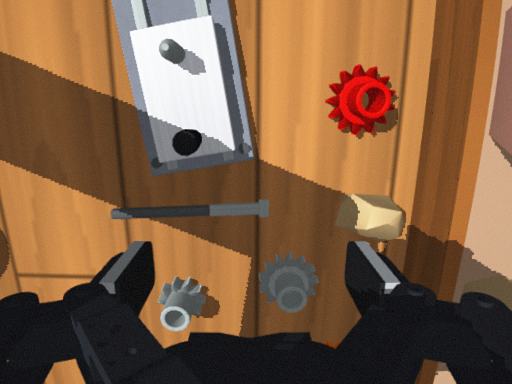

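The scene picture shows three steel gears at about (189,168), (231,174) and (205,200), plus orange (154,190) and red (255,250) look-alikes. The tester's post is at (318,205), its knob at (287,192) and the master at (363,224). In the wrist picture the gears are at (182,300) and (288,282), the post at (170,50) and the knob at (187,143). Next I'll measure the three gears and confirm with a crop.

Run:
```python
from h import *
c=load('scene0')
for n,uv,z in [('A189',(190,162),.05),('B231',(232,168),.05),('C205',(205,192),.05),('post',(318,199),.074),('knob',(286,188),.078),('master',(364,217),.057)]:
    print(n,onplane(c,[uv],z)[0].round(3))
w=load('wrist0')
for n,uv,z in [('B',(175,318),.05),('C',(292,299),.05),('post',(165,46),.074),('knob',(187,142),.078)]:
    print('w',n,onplane(w,[uv],z)[0].round(3))
# point cloud extents of gears (disc top z 10..18mm) from scene+side
for f in('scene0','side0'):
    c=load(f); P,u,v=cloud(c)
    for n,(x,y) in dict(A=onplane(load('scene0'),[(190,162)],.05)[0][:2],B=onplane(load('scene0'),[(232,168)],.05)[0][:2],C=onplane(load('scene0'),[(205,192)],.05)[0][:2]).items():
        r=np.hypot(P[:,0]-x,P[:,1]-y)
        m=(r<.06)&(P[:,2]>.006)&(P[:,2]<.024); h=(r<.03)&(P[:,2]>.045)&(P[:,2]<.056)
        if m.sum()>5: print(f,n,m.sum(),'disc',np.percentile(P[m],[2,98],axis=0)[:,:2].round(3).tolist(),'hub',P[h].mean(0).round(3),h.sum(),'px',u[m].mean().round(),v[m].mean().round())
p=cv2.imread('pics/scene0.png')[140:225,130:260]
cv2.imwrite('pics/crop1.png',cv2.resize(p,None,fx=5,fy=5,interpolation=cv2.INTER_CUBIC))
```

```text
A189 [ 0.54  -0.294  0.05 ]
B231 [ 0.49  -0.172  0.05 ]
C205 [ 0.629 -0.144  0.05 ]
post [0.506 0.119 0.074]
knob [0.518 0.034 0.078]
master [0.481 0.231 0.057]
w B [ 0.486 -0.177  0.05 ]
w C [ 0.623 -0.151  0.05 ]
w post [0.5   0.116 0.074]
w knob [0.517 0.032 0.078]
scene0 A 294 disc [[0.502, -0.342], [0.579, -0.265]] hub [ 0.539 -0.305  0.049] 59 px 189.0 173.0
scene0 B 137 disc [[0.463, -0.203], [0.515, -0.149]] hub [ 0.49  -0.174  0.049] 60 px 232.0 180.0
scene0 C 279 disc [[0.593, -0.179], [0.659, -0.115]] hub [ 0.627 -0.148  0.049] 79 px 206.0 205.0
side0 A 411 disc [[0.491, -0.337], [0.572, -0.265]] hub [ 0.531 -0.302  0.049] 70 px 315.0 151.0
side0 B 189 disc [[0.456, -0.192], [0.51, -0.149]] hub [ 0.483 -0.175  0.05 ] 108 px 318.0 186.0
side0 C 328 disc [[0.586, -0.175], [0.653, -0.115]] hub [ 0.62  -0.147  0.05 ] 90 px 263.0 177.0
```

View pics/crop1.png

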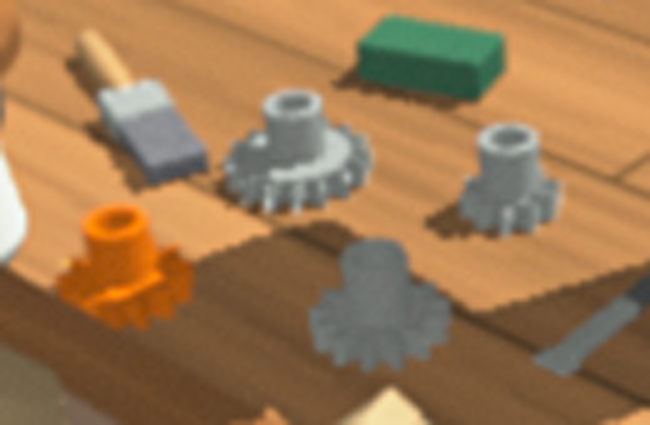

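View pics/side0.png

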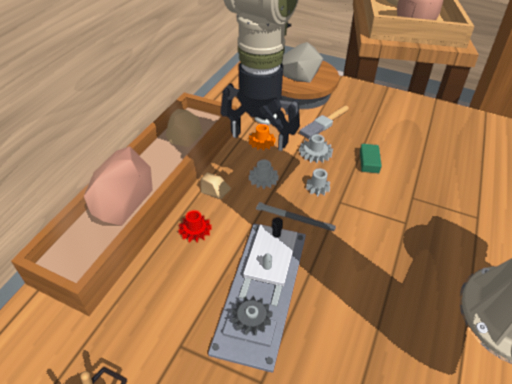

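Candidates in the scene picture are A (189,168), about 80+ mm across; B (231,174), about 55 mm; and C (205,200), about 70 mm. The crop shows C, grey and in shadow at crop (380,310), as the middle size with 13-ish teeth. A is clearly larger and brightly lit, B has few teeth, and the orange one is excluded. So C is gear13, with its hub near (0.623, -0.149). The side view agrees.

Moving above it to look from near.

carry_out(steps=[[[0,0,0],[-3,1,1],0],[[0,0,0],[-7,2.4,3],0],[[0,0,0],[-11,3.8,5],0],[[0,0,0],[-14,4.6,7],0],[[0,0,0],[-14.9,4.8,9],0],[[0,0,0],[-14.9,4.8,10],0],[[0,0,0],[-14.9,4.8,10],0],[[0,0,0],[-14.9,4.8,10],0]], force=50)

```text
clock: 1.15
tcp_pos: [0.6234, -0.1484, 0.1323]
orientation: [0.001, 0.707, 0.707, 0.0]
wrist_force: [-0.3, -0.4, -0.2]
finger_gap: 0.0855
grip_force: 0.0
```

Run:
```python
from h import *
print(env.get_state()['tcp_pos'],env.get_state()['clock']); look('wrist','wrist1')
c=load('wrist1'); P,u,v=cloud(c)
r=np.hypot(P[:,0]-.623,P[:,1]+.149); h=(r<.03)&(abs(P[:,2]-.05)<.004)
print(h.sum(),P[h].min(0),P[h].max(0),P[h].mean(0))
m=(r<.06)&(abs(P[:,2]-.016)<.004)
print(m.sum(),P[m].min(0),P[m].max(0))
```

```text
[ 0.62342757 -0.14836852  0.13227706] 1.15
1066 [ 0.60518671 -0.1684925   0.04600909] [ 0.64059517 -0.13286964  0.05340902] [ 0.62264764 -0.15041121  0.05067647]
2649 [ 0.58574112 -0.1881387   0.01200584] [ 0.66034931 -0.11383694  0.01996291]
```

View pics/wrist1.png

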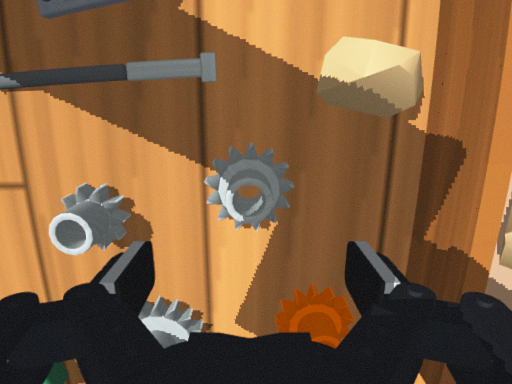

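The gear at (249,188) measures 74.5 mm over the tips, so it's gear13, centred at (0.623, -0.151). Descending to grasp its hub.

carry_out(steps=[[[0,0,0],[-0.25,0,3],0],[[0,0,0],[-0.25,0,6],0],[[0,0,0],[-0.25,0,9],0],[[0,0,0],[-0.25,0,10.8],60],[[0,0,0],[-0.25,0,10.8],255],[[0,0,0],[-0.25,0,10.8],255],[[0,0,0],[-0.25,0,10.8],255],[[0,0,0],[-0.25,0,10.8],255]], force=50)

```text
clock: 2.2
tcp_pos: [0.6242, -0.1518, 0.0248]
orientation: [0.001, 0.707, 0.707, 0.001]
wrist_force: [0.6, 0.5, 4.6]
finger_gap: 0.0341
grip_force: 50.9
```

carry_out(steps=[[[0,0,0],[0,0,-3],255],[[0,0,0],[0,0,-7],255],[[0,0,0],[2,-1.5,-11],255],[[0,0,0],[6,-4.5,-14],255],[[0,0,0],[11,-8,-14],255],[[0,0,0],[15,-11,-14],255],[[0,0,0],[17,-12,-14],255],[[0,0,0],[17,-12,-14],255]])

```text
clock: 3.2
tcp_pos: [0.5022, 0.0196, 0.1633]
orientation: [-0.0, 0.706, 0.708, -0.0]
wrist_force: [0.3, 0.1, -4.2]
finger_gap: 0.0339
grip_force: 51.3
```

Run:
```python
from h import *
s=env.get_state();print(s['tcp_pos'],s['clock'],s['finger_gap'],s['wrist_force']); look('wrist','wrist2')
```

```text
[0.50224928 0.01962575 0.16326638] 3.2 0.03393418330248649 [ 0.26082452  0.11835671 -4.17128953]
```

View pics/wrist2.png

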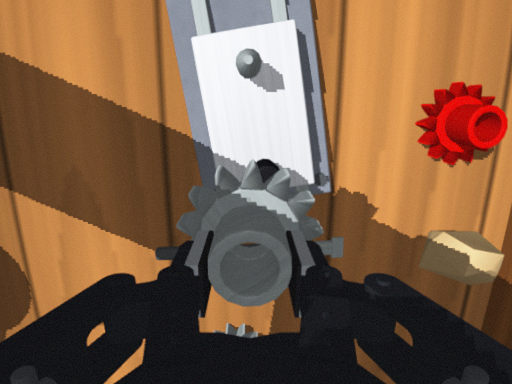

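The gear is held upright, with its hub top at about (251,268). The post is at about (249,62), and the carriage edges are visible at (195,40)-(210,185) and (295,22)-(315,185). Next: the post and held-gear positions from depth.

Run:
```python
from h import *
c=load('wrist2'); P,u,v=cloud(c)
m=(abs(u-249)<16)&(abs(v-62)<18)&(P[:,2]>.045)&(P[:,2]<.08)
Q=P[m];print('post pts',len(Q),Q[:,2].max())
from scipy.optimize import least_squares
S=Q[(Q[:,2]<.060)]
f=least_squares(lambda p:np.hypot(S[:,0]-p[0],S[:,1]-p[1])-.0095,[.503,.115]) if len(S)>5 else None
print('post cyl',f and f.x, len(S)); T=Q[Q[:,2]>.070];print('tip',T.mean(0),len(T)); print('plane px',onplane(c,[(247,59)],.074),onplane(c,[(249,62)],.074))
h=(abs(u-251)<50)&(abs(v-268)<50)&(P[:,2]>.184)&(P[:,2]<.195)
H=P[h];x=H[:,:2];print('hub',h.sum(),H.min(0),H.max(0))
d=(P[:,2]>.145)&(P[:,2]<.160)&(v<260)&(v>150)
print('disc',d.sum(),P[d].min(0),P[d].max(0), 'zmed',np.median(P[d][:,2]))
# carriage plate
pl=(abs(P[:,2]-.032)<.0025)&(v<195)&(u>185)&(u<325)&(c['p'].min(2)>190)
rc=cv2.minAreaRect((P[pl][:,:2]*1000).astype(np.float32));print('plate',rc,P[pl][:,2].mean())
c=load('scene0');P,u,v=cloud(c);m=(abs(u-364)<14)&(abs(v-217)<12)&(abs(P[:,2]-.057)<.003);print('mast cap',P[m].mean(0),m.sum())
c=load('side0');P,u,v=cloud(c);m=(abs(u-251)<25)&(abs(v-314)<25)&(abs(P[:,2]-.057)<.003);print('mast cap',P[m].mean(0),m.sum())
```

```text
post pts 608 0.07663305711623955
post cyl [0.50065672 0.11533845] 33
tip [0.50068518 0.11496733 0.07313494] 238
plane px [[0.50017977 0.11533222 0.074     ]] [[0.50154167 0.11338599 0.074     ]]
hub 3962 [0.48249964 0.00277072 0.18400315] [0.52279298 0.03834991 0.19496237]
disc 5676 [0.46473844 0.00780399 0.14500887] [0.53991354 0.05774169 0.15998451] zmed 0.1555252516017996Traceback (most recent call last):
  File "<stdin>", line 14, in <module>
ValueError: operands could not be broadcast together with shapes (195804,) (384,512)
```

carry_out(steps=[[[0,0,0],[4,-0.1,0],255],[[0,0,0],[8,-0.16,0],255],[[0,0,0],[9.5,-0.16,1],255],[[0,0,0],[9.5,-0.16,3],255],[[0,0,0],[9.5,-0.16,4.5],255],[[0,0,0],[9.5,-0.16,6],255],[[0,0,0],[9.5,-0.16,7],255],[[0,0,0],[9.5,-0.16,7],255]])

```text
clock: 4.25
tcp_pos: [0.5009, 0.1131, 0.0924]
orientation: [-0.001, 0.707, 0.707, -0.001]
wrist_force: [-0.6, -0.3, -4.1]
finger_gap: 0.0341
grip_force: 51.2
```

Run:
```python
from h import *
look('side','side3'); look('scene','scene3')
a=cv2.resize(cv2.imread('pics/side3.png')[190:350,200:330],None,fx=3.5,fy=3.5,interpolation=cv2.INTER_CUBIC)
b=cv2.resize(cv2.imread('pics/scene3.png')[130:290,260:350],None,fx=3.5,fy=3.5,interpolation=cv2.INTER_CUBIC)
cv2.imwrite('pics/c3.png',np.hstack([a,b]))
```

```text
(no output)
```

View pics/c3.png

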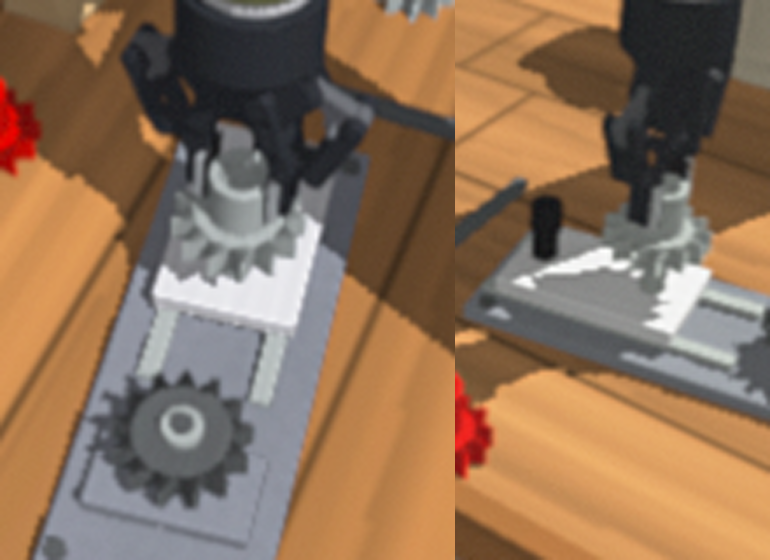

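No contact force yet. The gear hangs over the post in both views, with the underside about 6 mm below the tip and no post sticking out beside it. Lowering on.

carry_out(steps=[[[0,0,0],[0.15,0,0.5],255],[[0,0,0],[0.15,0,1.2],255],[[0,0,0],[0.15,0,1.9],255],[[0,0,0],[0.15,0,2.6],255],[[0,0,0],[0.15,0,3.1],255],[[0,0,0],[0.15,0,3.5],255],[[0,0,0],[0.15,0,3.7],255],[[0,0,0],[0.15,0,3.7],255]])

```text
clock: 5.35
tcp_pos: [0.5014, 0.115, 0.0568]
orientation: [0.0, 0.707, 0.707, 0.0]
wrist_force: [-2.5, -0.5, 0.3]
finger_gap: 0.034
grip_force: 51.8
```

Weight is carried at exactly the expected height. Release and rise.

carry_out(steps=[[[0,0,0],[0,0,0],0],[[0,0,0],[0,0,0],0],[[0,0,0],[0,0,0],0],[[0,0,0],[0,0,-3],0],[[0,0,0],[0,0,-7],0],[[0,0,0],[-4,0.7,-11],0],[[0,0,0],[-8.4,1.5,-13],0],[[0,0,0],[-8.4,1.5,-13],0]])

```text
clock: 6.35
tcp_pos: [0.5186, 0.0285, 0.1884]
orientation: [0.002, 0.709, 0.706, 0.001]
wrist_force: [0.5, -0.3, -1.2]
finger_gap: 0.0856
grip_force: 0.0
```

```bash
cat > m.py <<'E'
from h import *
import sys
n=sys.argv[1]
s=env.get_state();print(s['tcp_pos'],s['clock']); look('wrist','w'+n); look('scene','s'+n); look('side','d'+n)
for f in('w','s','d'):
    P,u,v=cloud(load(f+n)); c=load(f+n)['p'][v,u].astype(int)
    near=(np.hypot(P[:,0]-.495,P[:,1]-.13)<.06)
    h=near&(abs(P[:,2]-.082)<.004)&(c.max(1)>50);t=near&(abs(P[:,2]-.048)<.004)
    k=(np.hypot(P[:,0]-.512,P[:,1]-.045)<.05)&(abs(P[:,2]-.078)<.004)&(c.max(1)<50)
    m=(np.hypot(P[:,0]-.481,P[:,1]-.231)<.03)&(abs(P[:,2]-.057)<.003)
    for nm,q in(('hub',h),('disc',t),('knob',k),('mast',m)):
        if q.sum()>8: print(f,nm,q.sum(),((np.percentile(P[q],1,axis=0)+np.percentile(P[q],99,axis=0))/2).round(4),np.ptp(P[q],axis=0).round(3),np.median(P[q][:,2]).round(4))
E
python3 m.py 4
```

```text
[0.51857008 0.02852794 0.18843743] 6.35
w hub 1076 [0.5011 0.1154 0.0819] [0.035 0.035 0.007] 0.0829
w disc 2892 [0.501  0.1158 0.049 ] [0.074 0.073 0.008] 0.0492
w knob 606 [0.5137 0.0321 0.0781] [0.022 0.022 0.007] 0.0792
s hub 83 [0.5036 0.1182 0.0812] [0.036 0.034 0.007] 0.0815
s disc 225 [0.507  0.1172 0.0479] [0.071 0.073 0.008] 0.0482
s knob 40 [0.52   0.0345 0.0773] [0.02  0.019 0.006] 0.0785
s mast 33 [0.4851 0.2353 0.056 ] [0.023 0.02  0.004] 0.0559
d hub 157 [0.4985 0.1185 0.0818] [0.036 0.036 0.007] 0.0825
d disc 432 [0.4987 0.1197 0.0477] [0.074 0.072 0.008] 0.0486
d knob 71 [0.5105 0.035  0.0783] [0.02  0.022 0.007] 0.0783
d mast 95 [0.4793 0.2345 0.0569] [0.021 0.022 0.006] 0.056
```

View pics/w4.png

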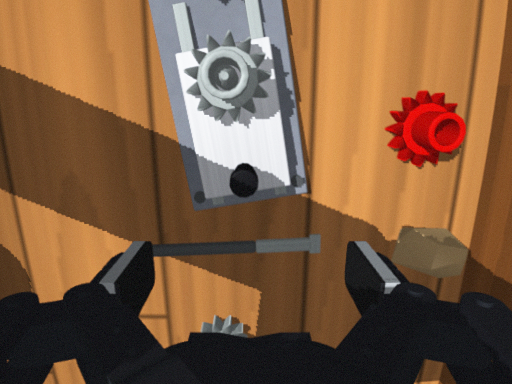

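The gear's seated: disc top at 48-49 mm, hub top at 82 mm, and the post tip shows inside the hub at (225,75). The knob is at (243,180), world (0.514, 0.032). Axis distance is about 118 mm, slide direction (-0.157, 0.988), so about 54 mm to go. Grasping the knob.

carry_out(steps=[[[0,0,-5],[0.1,-0.25,3],0],[[0,0,-9],[0.1,-0.25,6],0],[[0,0,-9],[0.1,-0.25,9],0],[[0,0,-9],[0.1,-0.25,12],0],[[0,0,-9],[0.1,-0.25,13.7],0],[[0,0,-9],[0.1,-0.25,13.7],255],[[0,0,-9],[0.1,-0.25,13.7],255],[[0,0,-9],[0.1,-0.25,13.7],255]], force=40)

```text
clock: 7.5
tcp_pos: [0.5146, 0.0322, 0.0502]
orientation: [0.001, 0.649, 0.761, 0.0]
wrist_force: [-0.6, 0.4, 0.1]
finger_gap: 0.0322
grip_force: 0.0
```

carry_out(steps=[[[0,0,0],[0,0,0],255],[[0,0,0],[0,0,0],255],[[0,0,0],[0.7,0,0],255],[[0,0,0],[1.5,0,0],255],[[0,0,0],[2.3,0,0],255],[[0,0,0],[3.1,0,0],255],[[0,0,0],[3.8,0,0],255],[[0,0,0],[3.8,0,0],255]])

```text
clock: 8.5
tcp_pos: [0.5085, 0.0695, 0.0503]
orientation: [0.001, 0.649, 0.76, 0.0]
wrist_force: [-1.1, -0.1, 6.5]
finger_gap: 0.0223
grip_force: 39.5
```

Now about 80 mm between axes. On slowly, through tip contact and into mesh.

carry_out(steps=[[[0,0,0],[0.2,0,0],255],[[0,0,0],[0.4,0,0],255],[[0,0,0],[0.6,0,0],255],[[0,0,0],[0.8,0,0],255],[[0,0,0],[1.0,0,0],255],[[0,0,0],[1.2,0,0],255],[[0,0,0],[1.35,0,0],255],[[0,0,0],[1.35,0,0],255]])

```text
clock: 9.5
tcp_pos: [0.5065, 0.082, 0.0503]
orientation: [0.001, 0.65, 0.76, -0.0]
wrist_force: [-1.9, -2.1, 7.3]
finger_gap: 0.0227
grip_force: 39.5
```

carry_out(steps=[[[0,0,0],[0.1,0,0],255],[[0,0,0],[0.2,0,0],255],[[0,0,0],[0.25,0,0],255],[[0,0,0],[0.3,0,0],255],[[0,0,0],[0.35,0,0],255],[[0,0,0],[0.4,0,0],255],[[0,0,0],[0.4,0,0],255],[[0,0,0],[0.4,0,0],255]])

```text
clock: 10.5
tcp_pos: [0.5059, 0.0858, 0.0503]
orientation: [0.001, 0.65, 0.76, -0.0]
wrist_force: [-1.2, -3.6, 7.3]
finger_gap: 0.0229
grip_force: 39.5
```

carry_out(steps=[[[0,0,0],[0.05,0,0],255],[[0,0,0],[0.1,0,0],255],[[0,0,0],[0.15,0,0],255],[[0,0,0],[0.2,0,0],255],[[0,0,0],[0.2,0,0],255],[[0,0,0],[0.2,0,0],255],[[0,0,0],[0.2,0,0],255],[[0,0,0],[0.2,0,0],255]])

```text
clock: 11.5
tcp_pos: [0.5057, 0.0871, 0.0503]
orientation: [0.002, 0.65, 0.76, -0.001]
wrist_force: [-1.5, -5.4, 7.7]
finger_gap: 0.0225
grip_force: 39.5
```

```bash
python3 m.py 5
python3 - <<'E'
import cv2,numpy as np
a=cv2.resize(cv2.imread('pics/d5.png')[240:350,200:310],None,fx=4,fy=4,interpolation=cv2.INTER_CUBIC)
b=cv2.resize(cv2.imread('pics/s5.png')[160:270,310:400],None,fx=4,fy=4,interpolation=cv2.INTER_CUBIC)
cv2.imwrite('pics/c5.png',np.hstack([a,b]))
E
```

```text
[0.50569281 0.0871163  0.05032766] 11.5
w hub 5568 [0.4975 0.1393 0.0817] [0.054 0.11  0.008] 0.0829
w disc 7166 [0.4922 0.1395 0.0484] [0.074 0.102 0.008] 0.0492
w knob 2151 [0.5058 0.085  0.0785] [0.025 0.021 0.008] 0.0791
s hub 109 [0.504  0.1376 0.0817] [0.055 0.108 0.008] 0.0816
s disc 164 [0.5026 0.1398 0.0479] [0.065 0.108 0.008] 0.0483
s mast 33 [0.4844 0.2343 0.0561] [0.022 0.02  0.004] 0.0555
d hub 192 [0.4979 0.1346 0.0818] [0.054 0.112 0.008] 0.0819
d disc 283 [0.4904 0.1412 0.048 ] [0.072 0.1   0.008] 0.0483
d knob 58 [0.5045 0.0874 0.0783] [0.021 0.015 0.008] 0.0789
d mast 96 [0.4792 0.2349 0.0567] [0.021 0.022 0.006] 0.0558
```

View pics/c5.png

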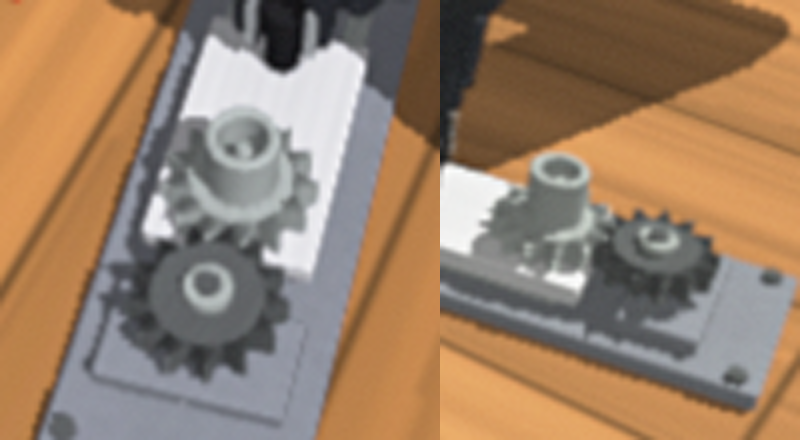

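The gears are interlocking, and force is just starting to rise (5 N). I'll push on a little to find the firm stop.

carry_out(steps=[[[0,0,0],[0.05,0,0],255],[[0,0,0],[0.1,0,0],255],[[0,0,0],[0.15,0,0],255],[[0,0,0],[0.2,0,0],255],[[0,0,0],[0.25,0,0],255],[[0,0,0],[0.3,0,0],255],[[0,0,0],[0.3,0,0],255],[[0,0,0],[0.3,0,0],255]], force=70)

```text
clock: 12.65
tcp_pos: [0.5054, 0.0889, 0.0504]
orientation: [0.003, 0.65, 0.76, -0.002]
wrist_force: [-1.3, -11.4, 7.2]
finger_gap: 0.0217
grip_force: 68.1
```

```bash
cat > g.py <<'E'
from h import *
import sys
n=sys.argv[1]; look('scene','s'+n); look('side','d'+n)
s=env.get_state(); print(s['clock'],s['wrist_force'])
for f in('s','d'):
    P,u,v=cloud(load(f+n)); c=load(f+n)['p'][v,u].astype(int)
    mid=lambda q:((np.percentile(P[q],1,axis=0)+np.percentile(P[q],99,axis=0))/2)
    x0=(.49,.17)
    for _ in range(3):
        q=(np.hypot(P[:,0]-x0[0],P[:,1]-x0[1])<.024)&(abs(P[:,2]-.082)<.004); a=mid(q); x0=a
    m=(np.hypot(P[:,0]-.481,P[:,1]-.233)<.03)&(abs(P[:,2]-.057)<.003); b=mid(m)
    print(f,q.sum(),a.round(4),np.ptp(P[q],axis=0).round(3),b.round(4),'dist',np.hypot(*(b-a)[:2]).round(4))
E
python3 g.py 6
```

```text
12.75 [-1.58618654 -9.98227499  7.59856713]
s 87 [0.4966 0.1708 0.0809] [0.036 0.033 0.006] [0.485  0.2341 0.0563] dist 0.0643
d 165 [0.4894 0.1723 0.0815] [0.036 0.036 0.007] [0.4788 0.2349 0.0569] dist 0.0635
```

Axis distance is 64 mm with 10 N at the stop, so the gears are fully in mesh. Release, rise clear and check.

carry_out(steps=[[[0,0,0],[0.1,0,0],255],[[0,0,0],[0.1,0,0],0],[[0,0,0],[0.1,0,0],0],[[0,0,0],[0.1,0,0],0],[[0,0,0],[0.1,0,-3],0],[[0,0,0],[0,0,-7],0],[[0,0,0],[-3,0,-11],0],[[0,0,0],[-5,0,-12],0]])

```text
clock: 13.75
tcp_pos: [0.5141, 0.0418, 0.1723]
orientation: [0.002, 0.649, 0.761, 0.001]
wrist_force: [0.4, 0.2, -0.1]
finger_gap: 0.0859
grip_force: 0.0
```

```bash
python3 g.py 7
python3 - <<'E'
import cv2,numpy as np
a=cv2.resize(cv2.imread('pics/d7.png')[220:350,200:310],None,fx=4,fy=4,interpolation=cv2.INTER_CUBIC)
b=cv2.resize(cv2.imread('pics/s7.png')[150:280,310:400],None,fx=4,fy=4,interpolation=cv2.INTER_CUBIC)
cv2.imwrite('pics/c7.png',np.hstack([a,b]))
E
```

```text
13.85 [-0.0107326  -0.21220139 -0.72729695]
s 88 [0.4968 0.1708 0.081 ] [0.035 0.033 0.006] [0.4865 0.2345 0.0563] dist 0.0645
d 164 [0.4897 0.1721 0.0817] [0.035 0.035 0.008] [0.4788 0.2347 0.0567] dist 0.0636
```

View pics/c7.png

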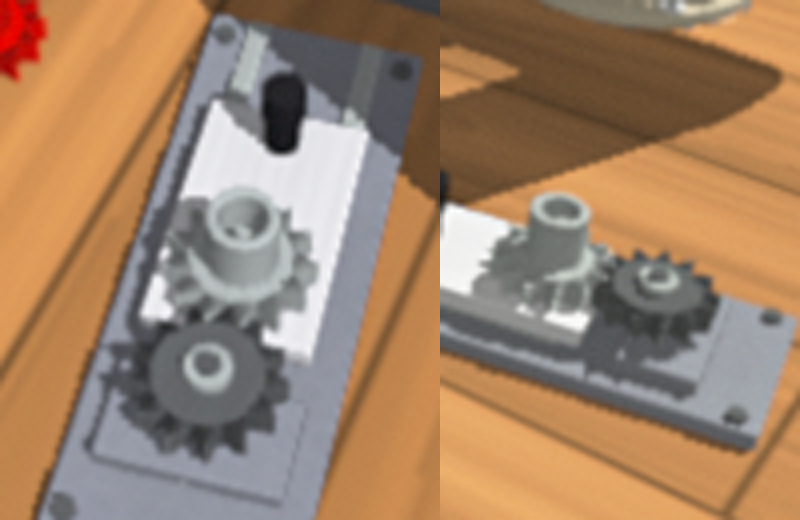

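The picture shows the gear seated at crop (240,260), its teeth meshed with the master at (208,370). The distance is still 64 mm, and the gripper is clear.

```bash
python3 -c "
from workcell import env
print(env.hand_in())"
```

```text
the job is handed in; nothing more can be done
None
```

The thirteen-tooth gear sits hub up, right down on the carriage, and the carriage is slid in until the teeth are fully in mesh with the master (about 64 mm between axes); the job is handed in at about 14 s of the 45 s allowed.

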